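# Dial in the recipe code under the hood

## Robot

A 6-joint arm with a two-finger parallel gripper is mounted at the origin on a cart in front of the work surface, level with it; the furniture and walls round the work are solid. World frame = base frame: x ahead of the robot, y to its left, z up, the work surface at z = 0. Lengths are in m, angles in rad, forces in N, time in s.
With the tool pointing down it reaches from about 0.275 to 0.775 m from the base axis. Payload 14.6 kg.
Tool frame: the origin (TCP) lies at the very end of the fingers, on their centre line; the grasp point (between the pads) lies env.grip_depth behind it (env.grip_depth is the distance from the TCP to the grasp point, in m); z points along the fingers, y is the line along which they close (so a half turn about z gives the same grasp; the last joint's range is limited). The gripper opens to 85 mm and grips with 20 to 120 N. Pads are 22 mm wide; open, the fingers measure 114 mm over their backs; the gripper's body (76 mm by 85 mm) begins 54 mm behind the grasp point. The pads swing forward as they close: fully open they stand 13 mm farther back than shut.
Start: joints at [1.002, 0.263, -0.048, 1.259, 0, 1.415], TCP at [0.211, 0.481, 0.206] pointing down, gripper open.
Joint ranges: [-2.65, 2.65], [-0.89, 1.7], [-1.18, 1.37], [-2.13, 2.11], [-1.35, 1.29], [-3.14, 3.14]. Speed limits (rad/s): [1.89, 1.89, 2.57, 2.79, 3.14, 3.14].

## Interface

Orientations are given as a unit quaternion [x, y, z, w].
In Python, from bench import status, camera, camera_info, workorder, env gives the robot as it stands.
- The arm moves only by the tool apply_moves, never from a script. Its argument "steps" is a list of rows, each a list of 4 numbers: the shift along the world's x, y, z as a fraction of full scale, then the turn about the world's z as a fraction of full scale. In form: [[tx, ty, tz, turn], ...]. A call has exactly 10 rows; each row shifts and turns the commanded pose from where the row before left it; what a row does not reach is not made up. Full scale, the value 1, is 0.4 m for a shift and pi rad for a turn. A row lasts 1/10 s, in which the tool goes at most 50 mm and 8.59 degrees, less where a joint would pass 70% of its speed; a pose out of reach is approached as far as the arm can. A call with a number of a shift or a turn outside -1 to 1 is refused whole. A call with a gripper value outside its range is refused whole. "hand" is the closure, from 0 (fully open) to 1 (shut), set as the call begins (left out, the last holds). The fingers move at their own pace and stop on an object; the grip force is fixed at half the most. Time passes only in rows, so rows that do not move let the fingers close, or fill a call up. It gives the time, the measured TCP pose, the force, the opening and the grip force at its end, in the units of the state.
- status.read_state(): the state, without advancing time (a new reading comes with each control period).
- camera(name): name is "scene" or "side" or "wrist"; returns (picture, depth): 400x640x3 uint8, blue, green, red; 400x640 float32, m along the optical axis (not along the pixel's ray), 0 where there is no reading.
- camera_info(name): a dict with "fx", "fy", "cx", "cy" (pixels), "xyz" and "attitude" of the camera in the world. Camera axes: x right, y up, looking along -z (the intrinsics and any distortion apply to the point x, -y, -z); pixel columns grow to the right and rows downward; lengths in m; the calibration is good to about 2 mm. A picture is of the moment at which its call begins: read the wrist's pose just before it. camera_info takes no time and is no camera call; for the wrist camera it gives the pose at the moment of the call.
- workorder.close_job(): hands the job in; it is judged then, once.
The state is a dict: "clock": time; "q": joint angles; "dq": joint speeds; "joint_torque": joint torques, N m; "tool_pos": TCP position; "tcp_rot": TCP orientation; "contact_force": force on the tool from outside, world axes, zero at the start; "torque": the same for the moment, N m; "grip_width": finger opening in m; "grip_force": force on a finger pad.
Only numpy, scipy, OpenCV 4.12 (cv2) and the standard library are available. Lean on these libraries where they do the work, as an engineer would, in place of code of your own. Each camera call takes 0.05 s, during which the arm holds its last target. There are 200 camera calls.

## Task

Set the tempering controller's recipe code to 4-2-5: lift its clear hood and swing it right back past upright so that it stays open, then turn the three dials one after another, from left to right, until their pointers stand on the mark with four pips (left dial), two pips (middle) and five pips (right). Finally swing the hood fully shut again, and leave the other things on the bench where they are.

Things in the scene. Friction and masses are not known exactly. Their poses are not given: they have to be found in the camera images.
- controller: Grey box fixed to the table, 104 (x) x 300 (y) x 50 mm high; three black bar-knob dials in a row on top under a clear hood. Origin: centre of underside; z up, x away from the operator side (roughly away from the robot), y to the left. Dial axes at x = -5, y = +90 (left), 0 (middle), -90 mm (right). Round each dial's far side: five radial rows of black pips, see the pointer points.
- hood (a joint): Opening angle of the hood, rad: 0 = shut over the dials, 1.57 = upright, 2.36 = stop, leaning back. Stiff hinge (0.16 N m): it stays where it is left, also a little ajar, so it must be pressed home; weight 0.22 kg. The hood is a clear box open below, 98 deep x 290 wide x 47 mm high, hinged along the controller's rear top edge.
- hood_hinge (a point): Middle of the hinge axis, at controller x = +52 mm, z = 52 mm; the axis runs along the controller's y; opening lifts the near edge up and away. Its own axes turn with the hood: equal to the controller's when shut.
- hood_tongue (a point): Grip point of the hood: a flat black tongue sticking 49 mm out from the middle of its near wall, 22 mm wide along y (pinch it across this width), 12 mm thick. The point is 32 mm out from the wall, mid-width and mid-thickness; in the hinge's axes at (-130, 0, +40) mm. Axes turn with the hood. Hood shut: 92 mm above the table, nothing under it.
- dial_left_grip (a point): Point on the left dial's axis, 77 mm above the table, in its bar. Each dial: black disc, 54 mm across, top at 57 mm above the table, with an upright grip bar across it 54 long x 14 wide, top 86 mm above the table. A white line on one half of the bar is the pointer. Axes turn with the dial: x along the bar to the pointer end, z up.
- dial_left_pointer (a point): Pointer end of the left dial's bar, 27 mm from its axis. Marks round each dial: rows of one to five black pips on the white top plate, 31 to 53 mm from the axis, 40 degrees apart, clockwise from above: one pip (80 degrees left of straight away), two, three (straight away), four, five (80 degrees right).
- dial_middle_pointer (a point): Pointer end of the middle dial's bar (same shape and marks).
- dial_right_pointer (a point): Pointer end of the right dial's bar (same shape and marks).
- dial_middle_grip (a point): The same point of the middle dial (same shape).
- dial_right_grip (a point): The same point of the right dial (same shape).
- dial_left (a joint): Angle of the left dial, rad: 0 = pointer straight away from the operator side (controller +x), positive = clockwise seen from above. The mark with k pips is at (k - 3) x 0.698. Stops at +-1.57; light steady friction (0.06 N m), stays where left, no clicks. Wanted: four pips, 0.698.
- dial_middle (a joint): Angle of the middle dial, rad: 0 = pointer straight away from the operator side (controller +x), positive = clockwise seen from above. The mark with k pips is at (k - 3) x 0.698. Stops at +-1.57; light steady friction (0.06 N m), stays where left, no clicks. Wanted: two pips, -0.698.
- dial_right (a joint): Angle of the right dial, rad: 0 = pointer straight away from the operator side (controller +x), positive = clockwise seen from above. The mark with k pips is at (k - 3) x 0.698. Stops at +-1.57; light steady friction (0.06 N m), stays where left, no clicks. Wanted: five pips, 1.396.
- small_bowl: Bystander: small round bowl, 117 mm across, 45 mm high, left behind the controller. Origin: centre of its underside.
- ring_cutter: Bystander: pale ring cutter, 67 mm across, 28 mm high, near table edge. Origin: centre of its underside.
- probe_thermometer: Bystander: thermometer with red case, 132 x 47 x 17 mm, lying near the table edge at the left. Origin: centre of its underside.
- bench_scraper: Bystander: bench scraper, 105 x 152 x 21 mm, lying flat near the table edge. Origin: centre of its underside.

How it is judged:
On the way, in this order (a step that is already met when the one before it is completed fails the run):
1. the hood is swung back past upright (beyond 1.75 rad) (value of joint hood above 1.75 rad), for 0.2 s.
2. the left dial points at four pips, hood open (value of joint dial_left between 0.558 and 0.838 rad and value of joint hood above 1.6 rad), for 0.2 s.
3. the middle dial points at two pips, left dial still set, hood open (all of step 2 and value of joint dial_middle between -0.838 and -0.558 rad), for 0.2 s.
4. the right dial points at five pips, the others still set, hood open (all of step 3 and value of joint dial_right between 1.256 and 1.536 rad), for 0.2 s.
At the end, for the whole second after the job is handed in: The left, middle and right dials stand within 0.14 rad (8 degrees) of four, two and five pips, the hood is shut (under 0.06 rad, about 8 mm at its tongue), and hood and dials are at rest (value of joint dial_left between 0.558 and 0.838 rad and value of joint dial_middle between -0.838 and -0.558 rad and value of joint dial_right between 1.256 and 1.536 rad and value of joint hood below 0.06 rad and velocity of joint dial_left between -0.05 and 0.05 rad/s and velocity of joint dial_middle between -0.05 and 0.05 rad/s and velocity of joint dial_right between -0.05 and 0.05 rad/s and velocity of joint hood between -0.05 and 0.05 rad/s); the robot touches nothing.
It fails at once if the small bowl is pushed more than 30 mm from its place (distance of small_bowl from where it was at the start of the episode above 0.03 m).
It fails at once if the ring cutter is pushed more than 30 mm from its place (distance of ring_cutter from where it was at the start of the episode above 0.03 m).
It fails at once if the probe thermometer is pushed more than 30 mm from its place (distance of probe_thermometer from where it was at the start of the episode above 0.03 m).
It fails at once if the bench scraper is pushed more than 30 mm from its place (distance of bench_scraper from where it was at the start of the episode above 0.03 m).
It also fails if it takes over 72 s, if anything falls off the work surface, if the arm or the gripper's body presses on something with over 40 N, if the wrist force passes 120 N, or if a joint passes its speed limit or range.

## Working session

There is one attempt and no reset: what is moved stays moved. The work goes in short steps, Python scripts to look and compute and a tool call to move; the robot and the scene stay as the last step left them, time stands still between calls to the robot, and variables do not carry over. Pictures are saved under pics/ and viewed, at most 10 in all, crops included, and the job is handed in when it is done.

Besides the shell and the picture viewer there is one more tool, called after "Emit:" as name([rows], argument=value, ...), one row to a line, values as JSON. apply_moves: Moves the arm, as the interface text tells. Shift numbers are shares of 0.4 m and turn numbers shares of pi rad, none past 1 either way. Its arguments: {"type":"object","properties":{"steps":{"type":"array","items":{"type":"array","items":{"type":"number"}}},"hand":{"type":"number"}},"required":["steps"]}

```bash
mkdir -p pics; ls
cat > h.py <<'E'
import numpy as np,cv2
from bench import status,camera,camera_info,workorder,env
from scipy.spatial.transform import Rotation as R
def pts(name):
    im,d=camera(name);c=camera_info(name)
    v,u=np.mgrid[:400,:640]
    P=np.stack([(u-c['cx'])/c['fx']*d,-(v-c['cy'])/c['fy']*d,-d],-1)
    a=np.array(c['attitude']); 
    Rm=R.from_quat(a).as_matrix() if a.size==4 else a.reshape(3,3)
    return im,d,P@Rm.T+np.array(c['xyz'])
E
python3 - <<'E'
from h import *
print(status.read_state(),env.grip_depth)
for n in("scene","side"):
    print(camera_info(n))
    im,d,W=pts(n); cv2.imwrite(f'pics/{n}0.png',im); np.save(f'{n}0.npy',W)
E
```

```text
pics
{'clock': 0.0, 'q': array([ 1.00175474e+00,  2.63554866e-01, -4.89239216e-02,  1.25937497e+00,
       -1.01544461e-05,  1.41553606e+00]), 'dq': array([ 0.00082933, -0.00131974, -0.00183193, -0.00175797,  0.00104875,
        0.00075448]), 'joint_torque': array([-5.03996896e-03, -6.37617946e+01,  3.84559107e+01,  1.38013344e-02,
       -2.98466830e-04, -6.84791232e-06]), 'tool_pos': array([0.21092341, 0.48045751, 0.20561332]), 'tcp_rot': array([ 2.05417835e-01,  9.78674222e-01, -4.96218543e-04, -1.82568225e-04]), 'contact_force': array([-0.12575757,  0.58170835, -0.28603173]), 'torque': array([-0.02279794, -0.03435937, -0.00824113]), 'grip_force': 0.0, 'grip_width': 0.08554167040968097} 0.0187
{'fx': 365.94515653427015, 'fy': 365.94515653427015, 'cx': 317.0482714775229, 'cy': 199.4867050175811, 'xyz': array([ 0.06952607, -0.42597198,  0.54919177]), 'attitude': array([ 0.46378042, -0.14842735, -0.27735236,  0.82822262])}
{'fx': 398.1862325148443, 'fy': 398.1862325148443, 'cx': 318.09641854730575, 'cy': 194.92121897368344, 'xyz': array([0.53325899, 1.05170213, 0.80717424]), 'attitude': array([0.00557612, 0.42596675, 0.90404102, 0.03508664])}
```

View pics/scene0.png

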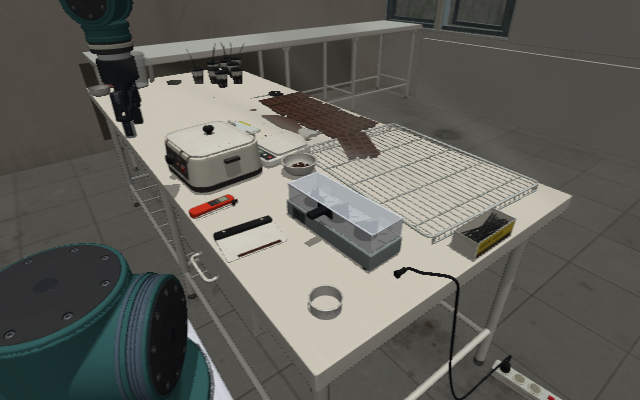

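View pics/side0.png

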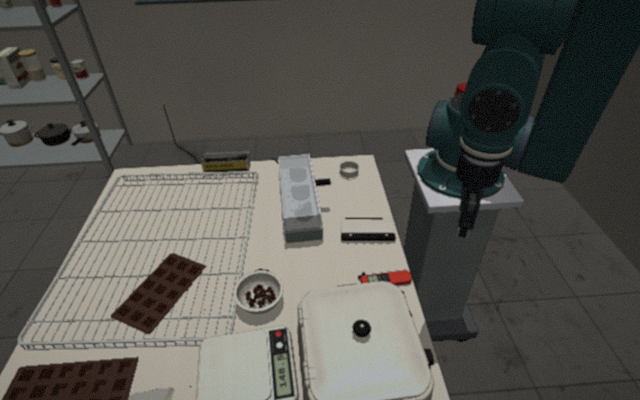

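The scene view shows the controller at (288–402, 172–270), with the tongue near (318, 212). The side view shows the tongue near (322, 182).

Run:
```python
from h import *
W=np.load('scene0.npy');im=cv2.imread('pics/scene0.png')
for u,v in[(310,214),(318,212),(326,209),(345,190),(312,173),(402,225),(370,238),(371,262),(288,205),(330,240),(300,163),(325,302)]: print(u,v,W[v,u].round(3),im[v,u])
S=np.load('side0.npy');
for u,v in[(322,182),(328,182),(297,200),(283,157),(310,157),(285,218),(320,215),(305,230)]: print('s',u,v,S[v,u].round(3))
# grey box front face band: 5<z<48mm
for n,Q in(('scene',W),('side',S)):
    m=(Q[...,2]>.012)&(Q[...,2]<.045); m2=np.zeros_like(m)
    if n=='scene': m2[190:272,285:405]=1
    else: m2[150:245,270:325]=1
    P=Q[m&m2]; print(n,len(P)); 
    if len(P)>20: print(cv2.minAreaRect(P[:,:2].astype(np.float32)*1000),P.min(0),P.max(0))
    m=(Q[...,2]>.09)&(Q[...,2]<.11)
    if n=='scene': m2[160:272,285:405]=1
    P=Q[m&m2]; print('top',len(P))
    if len(P)>20: print(cv2.minAreaRect(P[:,:2].astype(np.float32)*1000),P.min(0),P.max(0))
# dark tongue
m=(im.max(2)<50);m2=np.zeros_like(m);m2[200:222,302:334]=1
P=W[m&m2];P=P[abs(P[:,2]-.092)<.02];print(len(P),P.mean(0),cv2.minAreaRect(P[:,:2].astype(np.float32)*1000))
big=cv2.resize(im[150:280,270:420],None,fx=5,fy=4.6,interpolation=cv2.INTER_CUBIC);cv2.imwrite('pics/c1.png',big)
```

```text
310 214 [0.452 0.123 0.098] [27 23 23]
318 212 [0.471 0.118 0.099] [27 25 24]
326 209 [0.492 0.117 0.099] [24 22 21]
345 190 [0.58  0.154 0.099] [176 172 168]
312 173 [0.567 0.273 0.101] [179 178 173]
402 225 [ 0.604 -0.011  0.079] [161 171 174]
370 238 [ 0.508 -0.01   0.087] [82 82 81]
371 262 [ 0.506 -0.02   0.031] [70 71 67]
288 205 [0.486 0.27  0.034] [61 61 59]
330 240 [0.495 0.104 0.017] [58 58 55]
300 163 [0.664 0.476 0.023] [19 28 53]
325 302 [ 0.379 -0.026 -0.   ] [181 194 200]
s 322 182 [0.473 0.136 0.097]
s 328 182 [0.456 0.138 0.098]
s 297 200 [0.548 0.211 0.097]
s 283 157 [ 0.587 -0.004  0.098]
s 310 157 [0.502 0.011 0.102]
s 285 218 [0.582 0.279 0.096]
s 320 215 [0.489 0.274 0.094]
s 305 230 [0.531 0.281 0.049]
scene 1550
((565.736328125, 144.56719970703125), (339.47137451171875, 302.9310302734375), 41.89842224121094) [ 0.48439861 -0.07572227  0.01200694] [0.78965568 0.2773164  0.0449782 ]
top 3291
((523.991943359375, 128.58016967773438), (149.2479248046875, 291.3759460449219), 2.821674346923828) [ 0.44955052 -0.01726895  0.09000365] [0.60425722 0.27656736 0.10249729]
side 327
((524.2258911132812, 273.2380676269531), (115.9026870727539, 46.7616081237793), 27.66360855102539) [0.48189424 0.22562431 0.01212923] [0.58564065 0.28576342 0.04495095]
top 2293
((529.9901123046875, 129.65074157714844), (128.443603515625, 298.017578125), 3.174980640411377) [ 0.46621175 -0.01714091  0.09000738] [0.59933886 0.28013607 0.10485522]
236 [0.47784251 0.12139225 0.09367416] ((474.0333557128906, 128.82266235351562), (49.45906448364258, 55.95488357543945), 2.717902898788452)
```

View pics/c1.png

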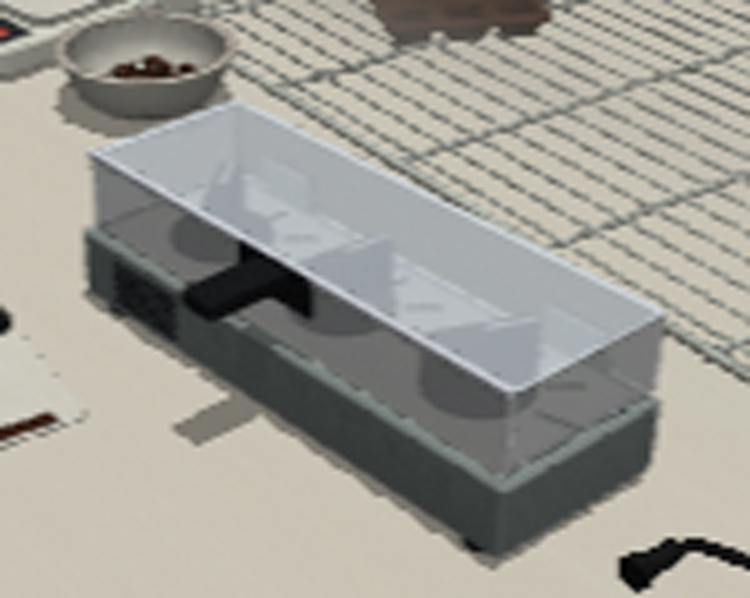

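The close-up shows the hood, the black tongue to the front left of the dials, and the dial bars behind the clear plastic. Before moving I'll fit the controller pose and check the cooker's height.

Run:
```python
from h import *
W=np.load('scene0.npy');S=np.load('side0.npy')
print('pot',W[130,208],W[150,200],W[180,180],W[140,250])
for n,Q,b in(('scene',W,(160,272,285,405)),('side',S,(150,245,270,325))):
    Q=Q[b[0]:b[1],b[2]:b[3]].reshape(-1,3)
    P=Q[(Q[:,2]>.093)&(Q[:,2]<.106)&(Q[:,0]>.488)]
    r=cv2.minAreaRect(P[:,:2].astype(np.float32)*1000);print(n,r,P.mean(0))
    # edge fits per y-bin
    yb=np.arange(.01,.26,.02);c=(P[:,1]-.01)//.02
    lo=np.array([P[c==i,0].min() for i in range(len(yb))]);hi=np.array([P[c==i,0].max() for i in range(len(yb))])
    print(np.polyfit(yb+.01,lo,1),np.polyfit(yb+.01,hi,1))
    # front face of the box
    F=Q[(Q[:,2]>.01)&(Q[:,2]<.045)&(Q[:,0]<.52)&(Q[:,0]>.47)]
    if len(F)>50: print('face',np.polyfit(F[:,1],F[:,0],1),len(F))
    L=Q[(Q[:,2]>.01)&(Q[:,2]<.045)&(Q[:,1]>.26)]
    if len(L)>50: print('left',np.polyfit(L[:,0],L[:,1],1),len(L))
```

```text
pot [0.43300758 0.62781561 0.14586465] [0.37213286 0.54744296 0.12452861] [0.32248673 0.64590596 0.00133013] [0.52376648 0.53364044 0.12060044]
scene ((543.370849609375, 129.53530883789062), (110.44296264648438, 291.3759460449219), 2.821674346923828) [0.54395238 0.11136318 0.09914318]
[-0.05015576  0.50116753] [-0.0562265   0.60456003]
face [-0.0667785   0.50235475] 1038
left [-0.37377622  0.6425098 ] 926
side ((541.4451293945312, 130.28614807128906), (105.49848175048828, 298.017578125), 3.174980640411377) [0.54291    0.14902367 0.09939635]
[-0.05199507  0.5000007 ] [-0.05270936  0.60010179]
face [0.58595619 0.33781766] 126
left [0.05704863 0.25017763] 341
```

Emit:
apply_moves([
  [0, 0, 0.125, 0],
  [0.067, -0.097, 0, 0.016],
  [0.067, -0.097, 0, 0.016],
  [0.067, -0.097, 0, 0.016],
  [0.067, -0.097, 0, 0.016],
  [0.067, -0.097, 0, 0.016],
  [0.067, -0.097, 0, 0.016],
  [0.067, -0.097, 0, 0.016],
  [0.067, -0.097, 0, 0.016],
  [0.067, -0.097, 0, 0.016],
], hand=0.4)

```text
clock: 1.1
tool_pos: [0.4529, 0.1296, 0.256]
tcp_rot: [-0.02, 1.0, 0.0, -0.0]
contact_force: [-0.2, 0.1, 0.8]
grip_width: 0.0514
grip_force: 0.0
```

Run:
```python
from h import *
im,d,W=pts("wrist");cv2.imwrite('pics/w1.png',im);np.save('w1.npy',W);print(status.read_state()['tool_pos'],camera_info('wrist'))
m=(im.max(2)<60)&(abs(W[...,2]-.097)<.006)&(d>0);P=W[m];print(len(P),cv2.minAreaRect(P[:,:2].astype(np.float32)*1000),P.mean(0))
```

```text
[0.45645068 0.1250861  0.25543792] {'fx': 324.02000663238647, 'fy': 324.02000663238647, 'cx': 317.4768778111767, 'cy': 198.21941463254979, 'xyz': array([0.38256378, 0.12147171, 0.4237477 ]), 'attitude': array([-0.10236632, -0.10501562,  0.71324499,  0.68540094])}
899 ((476.4435119628906, 121.30801391601562), (45.97256088256836, 47.76744842529297), 3.43052077293396) [0.47745698 0.1213823  0.09816511]
```

View pics/w1.png

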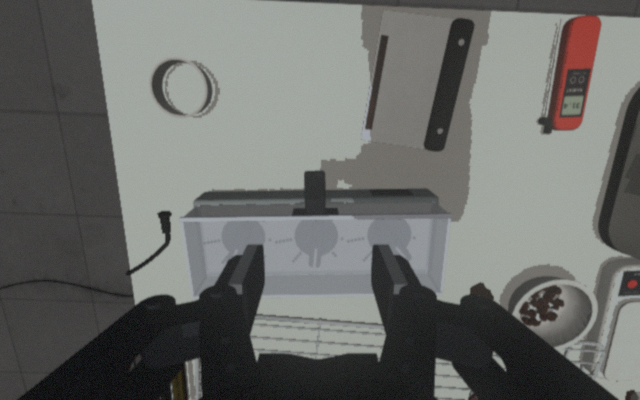

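The wrist view shows the tongue at columns 304–326, rows 171–210, and the three dials beyond it. I'll measure the tongue.

Run:
```python
from h import *
W=np.load('w1.npy')
for v in(175,185,195,205): print(v,*[W[v,u].round(4) for u in(302,305,315,325,328)])
for p in[(183,216),(448,214),(440,290),(193,292)]: print(W[p[1]+1,p[0]].round(4))
```

```text
175 [0.4794 0.1037 0.    ] [0.4571 0.1109 0.0971] [0.4566 0.1212 0.0975] [ 0.4784  0.1345 -0.001 ] [ 4.780e-01  1.385e-01 -2.000e-04]
185 [4.931e-01 1.041e-01 4.000e-04] [0.4672 0.1112 0.0989] [0.4669 0.1216 0.0986] [ 0.4921  0.1351 -0.0006] [ 0.492   0.1392 -0.001 ]
195 [0.4973 0.1058 0.0339] [0.4778 0.1115 0.0995] [0.4776 0.122  0.0987] [0.4781 0.1325 0.0958] [0.4956 0.1383 0.0351]
205 [0.5033 0.107  0.0556] [0.4898 0.1118 0.0964] [0.4885 0.1224 0.099 ] [0.4889 0.133  0.0966] [0.5012 0.1379 0.0583]
[ 0.5072 -0.0174  0.1001]
[0.4931 0.2629 0.1016]
[0.5861 0.2692 0.0993]
[ 0.5998 -0.0134  0.1001]
```

Emit:
apply_moves([
  [0.0325, -0.015, 0, 0.004],
  [0, 0, -0.07, 0],
  [0, 0, -0.07, 0],
  [0, 0, -0.07, 0],
  [0, 0, -0.07, 0],
  [0, 0, -0.07, 0],
  [0, 0, -0.07, 0],
  [0, 0, -0.035, 0],
  [0, 0, 0, 0],
  [0, 0, 0, 0],
])

```text
clock: 2.15
tool_pos: [0.4654, 0.1261, 0.0745]
tcp_rot: [-0.026, 1.0, 0.0, -0.0]
contact_force: [-0.1, 0.6, 1.2]
grip_width: 0.0512
grip_force: 0.0
```

Emit:
apply_moves([
  [0, 0, 0, 0],
  [0, 0, 0, 0],
  [0, 0, 0, 0],
  [0, 0, 0, 0],
  [0, 0, 0, 0],
  [0, 0, 0, 0],
  [0, 0, 0, 0],
  [0, 0, 0, 0],
  [0, 0, 0, 0],
  [0, 0, 0, 0],
], hand=1)

```text
clock: 3.15
tool_pos: [0.4653, 0.1255, 0.0741]
tcp_rot: [-0.026, 1.0, -0.0, -0.0]
contact_force: [-0.6, -0.1, -0.1]
grip_width: -0.0003
grip_force: 0.0
```

Run:
```python
from h import *
im,d,W=pts("wrist");cv2.imwrite('pics/w2.png',im);np.save('w2.npy',W);s=status.read_state();print(s['tool_pos'],s['grip_width'])
im2,d,W=pts("side");a=cv2.resize(im2[120:240,240:360],(400,400));cv2.imwrite('pics/m2.png',np.hstack([im,a]) if 0 else np.vstack([cv2.resize(im,(480,300)),cv2.resize(im2[140:240,240:400],(480,300))]))
```

```text
[0.46532867 0.12548328 0.0740742 ] 2.446081723935744e-05
```

View pics/m2.png

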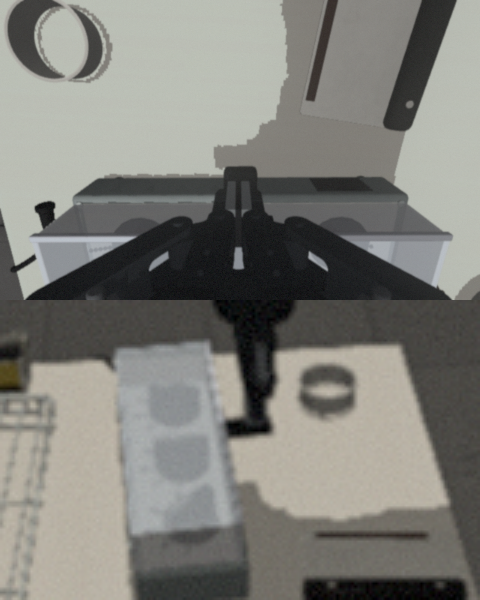

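The wrist part shows the shut fingers centred on the tongue near column 240. In the side part the fingertips end at the tongue's level, around (255, 425). I'll check their heights by depth.

Run:
```python
from h import *
im,d,W=pts("side")
print('tcp',status.read_state()['tool_pos'])
# crop scale 3: px = 240+u/3, 140+(v-300)/3
for u,v in[(235,428),(245,428),(255,428),(265,428),(268,424),(255,415),(255,400),(258,380)]:
    U,V=int(240+u/3),int(140+(v-300)/3); print(u,v,(U,V),W[V,U].round(3),im[V,U])
for V in range(172,190): print(V,[tuple((W[V,U]*1000).round().astype(int)) for U in(316,320,324,328)])
w=np.load('w2.npy')
for u,v in[(240,172),(230,172),(228,200),(250,200),(240,230),(222,215)]:
    U,V=int(u*4/3),int(v*4/3); print('w',U,V,w[V,U].round(3))
```

```text
tcp [0.46527936 0.12548892 0.07405459]
235 428 (318, 182) [0.485 0.136 0.098] [10  3  7]
245 428 (321, 182) [0.476 0.136 0.097] [16 14  6]
255 428 (325, 182) [0.465 0.137 0.098] [12 10 14]
265 428 (328, 182) [0.456 0.135 0.095] [7 4 6]
268 424 (329, 181) [0.453 0.138 0.101] [40 43 43]
255 415 (325, 178) [0.464 0.135 0.111] [22 19 19]
255 400 (325, 173) [0.464 0.133 0.127] [ 8 11  9]
258 380 (326, 166) [0.465 0.186 0.189] [48 48 47]
172 [(np.int64(481), np.int64(-46), np.int64(1)), (np.int64(468), np.int64(-49), np.int64(-3)), (np.int64(469), np.int64(156), np.int64(147)), (np.int64(457), np.int64(153), np.int64(145))]
173 [(np.int64(482), np.int64(-44), np.int64(-2)), (np.int64(468), np.int64(-44), np.int64(-3)), (np.int64(468), np.int64(142), np.int64(134)), (np.int64(456), np.int64(136), np.int64(129))]
174 [(np.int64(482), np.int64(-37), np.int64(-1)), (np.int64(468), np.int64(-36), np.int64(-1)), (np.int64(467), np.int64(138), np.int64(128)), (np.int64(456), np.int64(137), np.int64(126))]
175 [(np.int64(482), np.int64(-30), np.int64(0)), (np.int64(469), np.int64(-28), np.int64(0)
[... 2213 characters left out ...]
 np.int64(99)), (np.int64(474), np.int64(36), np.int64(0)), (np.int64(461), np.int64(40), np.int64(2)), (np.int64(448), np.int64(37), np.int64(-1))]
188 [(np.int64(493), np.int64(168), np.int64(102)), (np.int64(474), np.int64(41), np.int64(-1)), (np.int64(461), np.int64(42), np.int64(-1)), (np.int64(448), np.int64(44), np.int64(0))]
189 [(np.int64(493), np.int64(173), np.int64(102)), (np.int64(474), np.int64(45), np.int64(-2)), (np.int64(461), np.int64(46), np.int64(-1)), (np.int64(449), np.int64(51), np.int64(1))]
w 320 229 [0.45  0.125 0.098]
w 306 229 [0.451 0.118 0.097]
w 304 266 [0.454 0.119 0.128]
w 333 266 [0.454 0.13  0.127]
w 320 306 [0.466 0.125 0.137]
w 296 286 [0.453 0.116 0.144]
```

Run:
```python
from h import *
w=np.load('w2.npy')
for U in(310,318,328): print(U,[(v,*(w[v,U]*1000).round().astype(int).tolist()) for v in range(218,300,4)])
im=cv2.imread('pics/w2.png');cv2.imwrite('pics/w2c.png',cv2.resize(im[210:350,250:390],(560,560),interpolation=cv2.INTER_CUBIC))
```

```text
310 [(218, 482, 119, 0), (222, 450, 120, 91), (226, 450, 120, 96), (230, 451, 120, 98), (234, 453, 120, 99), (238, 455, 120, 100), (242, 455, 120, 104), (246, 455, 121, 108), (250, 454, 121, 114), (254, 455, 121, 115), (258, 455, 121, 120), (262, 454, 121, 124), (266, 454, 121, 128), (270, 454, 121, 132), (274, 455, 121, 133), (278, 454, 121, 136), (282, 456, 121, 137), (286, 453, 121, 144), (290, 454, 121, 145), (294, 454, 121, 148), (298, 454, 121, 150)]
318 [(218, 481, 126, 0), (222, 450, 124, 91), (226, 450, 124, 96), (230, 451, 124, 98), (234, 452, 124, 100), (238, 455, 124, 99), (242, 454, 124, 104), (246, 454, 124, 109), (250, 454, 124, 114), (254, 455, 124, 116), (258, 454, 124, 120), (262, 454, 124, 124), (266, 455, 124, 127), (270, 455, 124, 130), (274, 454, 124, 134), (278, 455, 124, 136), (282, 456, 124, 137), (286, 458, 124, 137), (290, 459, 124, 136), (294, 460, 124, 138), (298, 463, 125, 136)]
328 [(218, 481, 134, 0), (222, 449, 129, 92), (226, 449, 129, 97), (230, 451, 129, 98), (234, 452, 129, 99), (238, 455, 129, 99), (242, 454, 129, 105), (246, 454, 129, 109), (250, 454, 129, 113), (254, 454, 128, 117), (258, 454, 128, 121), (262, 454, 128, 125), (266, 454, 128, 127), (270, 454, 128, 130), (274, 454, 128, 133), (278, 454, 128, 136), (282, 454, 128, 139), (286, 453, 128, 143), (290, 453, 127, 147), (294, 454, 127, 148), (298, 454, 127, 150)]
```

View pics/w2c.png

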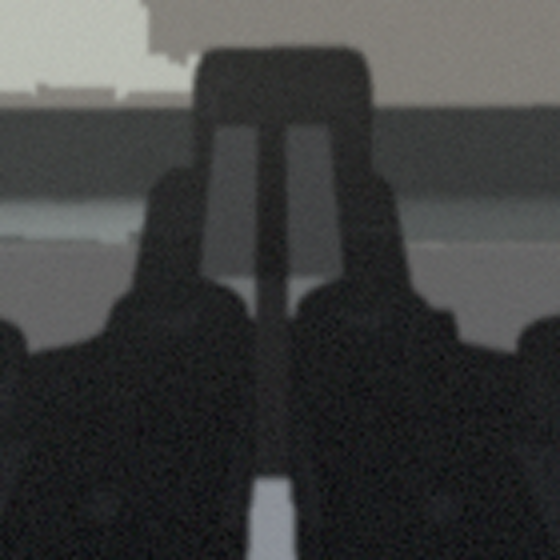

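The crop shows the shut fingers' pads rising directly from the tongue's top. I need to know where the fingertips sit relative to the TCP, and the first wrist frame (fingers free) will tell me.

Run:
```python
from h import *
w=np.load('w1.npy')
for U in(240,250,258,378,386,394): print(U,[(v,*(w[v,U]*1000).round().astype(int).tolist()) for v in range(236,300,6)])
s=status.read_state();print(s['tool_pos'],s['contact_force'],s['grip_width'],s['grip_force'],s['joint_torque'].round(2))
print([x for x in dir(env) if x[0]!='_'])
```

```text
240 [(236, 527, 43, 100), (242, 534, 42, 100), (248, 540, 43, 102), (254, 548, 42, 101), (260, 446, 92, 304), (266, 447, 93, 308), (272, 447, 94, 313), (278, 446, 95, 319), (284, 446, 96, 323), (290, 448, 96, 323), (296, 451, 96, 323)]
250 [(236, 526, 53, 100), (242, 533, 54, 102), (248, 446, 94, 293), (254, 446, 95, 299), (260, 446, 96, 304), (266, 447, 97, 309), (272, 446, 98, 314), (278, 448, 98, 315), (284, 450, 98, 316), (290, 453, 98, 316), (296, 454, 99, 318)]
258 [(236, 526, 62, 100), (242, 533, 62, 100), (248, 446, 97, 293), (254, 447, 98, 297), (260, 449, 98, 299), (266, 452, 98, 298), (272, 455, 98, 299), (278, 456, 99, 301), (284, 460, 99, 300), (290, 462, 99, 302), (296, 464, 99, 303)]
378 [(236, 521, 192, 99), (242, 528, 192, 100), (248, 444, 150, 293), (254, 445, 150, 298), (260, 447, 150, 299), (266, 449, 149, 301), (272, 451, 149, 302), (278, 454, 150, 302), (284, 456, 150, 303), (290, 459, 150, 304), (296, 461, 150, 304)]
386 [(236, 520, 200, 100), (242, 528, 201, 99), (248, 444, 154, 293), (254, 444, 153, 299), (260, 444, 152, 305), (266, 444, 151, 309), (272, 445, 150, 312), (278, 444, 149, 318), (284, 447, 149, 317), (290, 450, 150, 317), (296, 452, 150, 318)]
394 [(236, 520, 209, 100), (242, 528, 210, 98), (248, 534, 211, 99), (254, 541, 211, 100), (260, 444, 155, 303), (266, 444, 154, 308), (272, 444, 153, 313), (278, 444, 152, 318), (284, 444, 151, 322), (290, 447, 151, 322), (296, 448, 151, 324)]
[0.46527936 0.12548892 0.07405459] [0.65105124 0.41678467 0.65849635] 0.0003091749387144088 0.0 [  0.   -59.54  33.29   0.    -0.    -0.  ]
['MotionError', 'grip_depth']
```

The fingers' visible ends sit about 26 mm (shut) to 36 mm (half open) behind the reported TCP, so they closed just above the tongue. I'll reopen, go 25 mm lower and close again.

Emit:
apply_moves([
  [0, 0, 0, 0],
  [0, 0, 0, 0],
  [0, 0, 0, 0],
  [0, 0, 0, 0],
  [0, 0, 0, 0],
  [0, 0, -0.02, 0],
  [0, 0, -0.02, 0],
  [0, 0, -0.0225, 0],
  [0, 0, 0, 0],
  [0, 0, 0, 0],
], hand=0.4)

```text
clock: 4.3
tool_pos: [0.4651, 0.1254, 0.0488]
tcp_rot: [-0.026, 1.0, -0.0, -0.0]
contact_force: [-0.1, -0.2, -0.3]
grip_width: 0.0515
grip_force: 0.0
```

Emit:
apply_moves([
  [0, 0, 0, 0],
  [0, 0, 0, 0],
  [0, 0, 0, 0],
  [0, 0, 0, 0],
  [0, 0, 0, 0],
  [0, 0, 0, 0],
  [0, 0, 0, 0],
  [0, 0, 0, 0],
  [0, 0, 0, 0],
  [0, 0, 0, 0],
], hand=1)

```text
clock: 5.3
tool_pos: [0.4653, 0.1268, 0.0494]
tcp_rot: [-0.026, 1.0, 0.001, 0.0]
contact_force: [-1.2, 11.3, -0.5]
grip_width: 0.0208
grip_force: 59.5
```

Run:
```python
import numpy as np
t=np.linspace(0,2.1,21);x=-130*np.cos(t)+40*np.sin(t);z=130*np.sin(t)+40*np.cos(t)
for a,b in zip(np.diff(x)/400,np.diff(z)/400): print([round(a*.9986,3),round(a*.053,4),round(b,3),0],end=', ')
```

```text
[np.float64(0.012), np.float64(0.0007), np.float64(0.034), 0], [np.float64(0.016), np.float64(0.0008), np.float64(0.032), 0], [np.float64(0.019), np.float64(0.001), np.float64(0.03), 0], [np.float64(0.022), np.float64(0.0012), np.float64(0.028), 0], [np.float64(0.025), np.float64(0.0013), np.float64(0.026), 0], [np.float64(0.027), np.float64(0.0015), np.float64(0.023), 0], [np.float64(0.03), np.float64(0.0016), np.float64(0.02), 0], [np.float64(0.032), np.float64(0.0017), np.float64(0.017), 0], [np.float64(0.033), np.float64(0.0018), np.float64(0.013), 0], [np.float64(0.034), np.float64(0.0018), np.float64(0.01), 0], [np.float64(0.035), np.float64(0.0019), np.float64(0.006), 0], [np.float64(0.036), np.float64(0.0019), np.float64(0.002), 0], [np.float64(0.036), np.float64(0.0019), np.float64(-0.001), 0], [np.float64(0.035), np.float64(0.0019), np.float64(-0.005), 0], [np.float64(0.035), np.float64(0.0018), np.float64(-0.009), 0], [np.float64(0.033), np.float64(0.0018), np.float64(-0.012), 0], [np.float64(0.032), np.float64(0.0017), np.float64(-0.016), 0], [np.float64(0.03), np.float64(0.0016), np.float64(-0.019), 0], [np.float64(0.028), np.float64(0.0015), np.float64(-0.022), 0], [np.float64(0.025), np.float64(0.0014), np.float64(-0.025), 0],
```

Emit:
apply_moves([
  [0.012, 0.001, 0.034, 0],
  [0.016, 0.001, 0.032, 0],
  [0.019, 0.001, 0.03, 0],
  [0.022, 0.001, 0.028, 0],
  [0.025, 0.001, 0.026, 0],
  [0.027, 0.001, 0.023, 0],
  [0.03, 0.002, 0.02, 0],
  [0.032, 0.002, 0.017, 0],
  [0.033, 0.002, 0.013, 0],
  [0.034, 0.002, 0.01, 0],
])

```text
clock: 6.3
tool_pos: [0.5643, 0.1324, 0.1421]
tcp_rot: [-0.026, 1.0, 0.001, -0.001]
contact_force: [-3.6, 9.3, -8.9]
grip_width: 0.0207
grip_force: 59.9
```

Emit:
apply_moves([
  [0.035, 0.002, 0.006, 0],
  [0.036, 0.002, 0.002, 0],
  [0.036, 0.002, -0.001, 0],
  [0.035, 0.002, -0.005, 0],
  [0.035, 0.002, -0.009, 0],
  [0.033, 0.002, -0.012, 0],
  [0.032, 0.002, -0.016, 0],
  [0.03, 0.002, -0.019, 0],
  [0.028, 0.001, -0.022, 0],
  [0.025, 0.001, -0.025, 0],
])

```text
clock: 7.3
tool_pos: [0.6962, 0.1398, 0.1025]
tcp_rot: [-0.026, 1.0, 0.001, 0.001]
contact_force: [-0.4, 11.0, 3.4]
grip_width: 0.021
grip_force: 64.9
```

Emit:
apply_moves([
  [0, 0, 0, 0],
  [0, 0, 0, 0],
  [0, 0, 0, 0],
  [0, 0, 0, 0],
  [0, 0, 0.06, 0],
  [0, 0, 0.12, 0],
  [0, 0, 0.12, 0],
  [-0.04, 0, 0.12, 0],
  [-0.11, -0.01, 0.03, 0],
  [-0.11, -0.015, 0, 0],
], hand=0.4)

```text
clock: 8.3
tool_pos: [0.5921, 0.1283, 0.2839]
tcp_rot: [-0.026, 1.0, 0.0, 0.003]
contact_force: [0.4, -0.3, -0.1]
grip_width: 0.051
grip_force: 0.0
```

Emit:
apply_moves([
  [-0.115, 0, 0, 0],
  [-0.015, 0, 0, 0],
  [0, 0, 0, 0],
  [0, 0, 0, 0],
  [0, 0, 0, 0],
  [0, 0, 0, 0],
  [0, 0, 0, 0],
  [0, 0, 0, 0],
  [0, 0, 0, 0],
  [0, 0, 0, 0],
])

```text
clock: 9.3
tool_pos: [0.5395, 0.1283, 0.2813]
tcp_rot: [-0.026, 1.0, -0.0, -0.0]
contact_force: [0.7, -0.1, 0.0]
grip_width: 0.0511
grip_force: 0.0
```

Run:
```python
from h import *
im,d,W=pts("wrist");cv2.imwrite('pics/w3.png',im);np.save('w3.npy',W);print(status.read_state()['tool_pos'])
```

```text
[0.53952048 0.12829566 0.28132178]
```

View pics/w3.png

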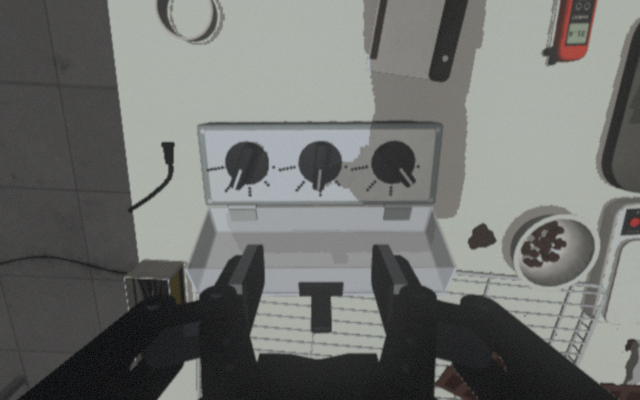

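The hood is open. The dials are at (393,163) left, (319,165) middle and (247,162) right, with white pointer lines ending near (409,185), (319,189) and (234,186). I'll work out their centres and angles.

```bash
cat > dials.py <<'E'
from h import *
def dials(im,W,cs,yaw=.053,hs=24):
    for n,(u,v) in cs.items():
        sl=np.s_[v-hs:v+hs,u-hs:u+hs]; w=W[sl].reshape(-1,3);g=im[sl].max(2).reshape(-1)
        b=w[(w[:,2]>.076)&(w[:,2]<.095)]
        c,(a1,a2),_=cv2.minAreaRect(b[:,:2].astype(np.float32)*1000)
        m=b[:,:2].mean(0);ev,V=np.linalg.eigh(np.cov((b[:,:2]-m).T));ax=V[:,1]
        wh=w[(w[:,2]>.076)&(w[:,2]<.095)&(g>110)]
        ctr=np.array(c)/1000
        if (wh[:,:2].mean(0)-ctr)@ax<0: ax=-ax
        disk=w[(w[:,2]>.052)&(w[:,2]<.095)&(g<70)]
        h=np.arctan2(ax[1],ax[0])
        print(n,'bar',np.round(c,1),np.round((a1,a2),1),len(b),len(wh),'heading',round(h,3),'dial',round(-(h-yaw),3),'z',b[:,2].max().round(3))
E
python3 - <<'E'
from dials import *
im=cv2.imread('pics/w3.png');W=np.load('w3.npy')
dials(im,W,dict(L=(393,163),M=(319,165),R=(247,162)))
for p in[(200,124),(440,124),(435,205),(208,205)]: print(W[p[1]+2,p[0]].round(3))
E
```

```text
L bar [534.4 219.7] [54.7 14. ] 585 25 heading 0.733 dial -0.68 z 0.089
M bar [538.  130.1] [14.  51.5] 553 35 heading -0.043 dial 0.096 z 0.089
R bar [542.7  40.9] [14.2 50.8] 560 58 heading -0.363 dial 0.416 z 0.089
[ 0.503 -0.017  0.05 ]
[0.488 0.273 0.05 ]
[0.606 0.302 0.002]
[ 0.623 -0.028  0.001]
```

Emit:
apply_moves([
  [-0.0026, 0.0457, -0.04, 0.0434],
  [-0.0026, 0.0457, -0.04, 0.0434],
  [-0.0026, 0.0457, -0.04, 0.0434],
  [-0.0026, 0.0457, -0.04, 0.0434],
  [-0.0026, 0.0457, -0.04, 0.0434],
  [0, 0, -0.1, 0],
  [0, 0, -0.1, 0],
  [0, 0, -0.1, 0],
  [0, 0, -0.07, 0],
  [0, 0, -0.035, 0],
])

```text
clock: 10.35
tool_pos: [0.5329, 0.2194, 0.0368]
tcp_rot: [-0.358, 0.934, 0.0, -0.002]
contact_force: [0.8, -0.3, 0.0]
grip_width: 0.0513
grip_force: 0.0
```

Emit:
apply_moves([
  [0, 0, 0, 0],
  [0, 0, 0, 0],
  [0, 0, 0, 0],
  [0, 0, 0, 0],
  [0, 0, 0, 0],
  [0, 0, 0, 0],
  [0, 0, 0, 0],
  [0, 0, 0, 0],
  [0, 0, 0, 0],
  [0, 0, 0, 0],
], hand=1)

```text
clock: 11.35
tool_pos: [0.5342, 0.2206, 0.0406]
tcp_rot: [-0.359, 0.934, 0.001, 0.001]
contact_force: [-4.2, 5.2, 3.1]
grip_width: 0.0126
grip_force: 59.2
```

Emit:
apply_moves([
  [0, 0, 0, -0.044],
  [0, 0, 0, -0.044],
  [0, 0, 0, -0.044],
  [0, 0, 0, -0.044],
  [0, 0, 0, -0.044],
  [0, 0, 0, -0.044],
  [0, 0, 0, -0.044],
  [0, 0, 0, -0.044],
  [0, 0, 0, -0.044],
  [0, 0, 0, -0.044],
])

```text
clock: 12.35
tool_pos: [0.534, 0.2208, 0.0406]
tcp_rot: [0.321, 0.947, 0.001, -0.0]
contact_force: [-5.7, 6.7, 2.7]
grip_width: 0.0125
grip_force: 59.3
```

Emit:
apply_moves([
  [0, 0, 0, 0],
  [0, 0, 0, 0],
  [0, 0, 0, 0],
  [0, 0, 0, 0],
  [0, 0, 0, 0],
  [0, 0, 0.06, 0],
  [0, 0, 0.1, 0],
  [0, 0, 0.1, 0],
  [0, 0, 0.1, 0],
  [0, 0, 0.04, 0],
], hand=0.4)

```text
clock: 13.35
tool_pos: [0.5353, 0.2199, 0.2031]
tcp_rot: [0.319, 0.948, 0.001, 0.002]
contact_force: [-0.0, 0.5, 0.0]
grip_width: 0.0507
grip_force: 0.0
```

Emit:
apply_moves([
  [0.0018, -0.0448, 0, 0.0386],
  [0.0018, -0.0448, 0, 0.0386],
  [0.0018, -0.0448, 0, 0.0386],
  [0.0018, -0.0448, 0, 0.0386],
  [0.0018, -0.0448, 0, 0.0386],
  [0, 0, -0.1, 0],
  [0, 0, -0.1, 0],
  [0, 0, -0.1, 0],
  [0, 0, -0.07, 0],
  [0, 0, -0.03, 0],
])

```text
clock: 14.35
tool_pos: [0.5365, 0.1299, 0.037]
tcp_rot: [0.021, 1.0, -0.0, -0.002]
contact_force: [-0.2, 0.4, -0.1]
grip_width: 0.0512
grip_force: 0.0
```

Emit:
apply_moves([
  [0, 0, 0, 0],
  [0, 0, 0, 0],
  [0, 0, 0, 0],
  [0, 0, 0, 0],
  [0, 0, 0, 0],
  [0, 0, 0, 0],
  [0, 0, 0, 0],
  [0, 0, 0, 0],
  [0, 0, 0, 0],
  [0, 0, 0, 0],
], hand=1)

```text
clock: 15.35
tool_pos: [0.539, 0.1309, 0.0411]
tcp_rot: [0.021, 1.0, 0.001, 0.001]
contact_force: [-0.4, 5.7, 3.3]
grip_width: 0.0124
grip_force: 59.6
```

Emit:
apply_moves([
  [0, 0, 0, 0.042],
  [0, 0, 0, 0.042],
  [0, 0, 0, 0.042],
  [0, 0, 0, 0.042],
  [0, 0, 0, 0.042],
  [0, 0, 0, 0.042],
  [0, 0, 0, 0],
  [0, 0, 0, 0],
  [0, 0, 0, 0],
  [0, 0, 0, 0],
])

```text
clock: 16.35
tool_pos: [0.5392, 0.1307, 0.041]
tcp_rot: [-0.364, 0.931, 0.0, 0.002]
contact_force: [-0.5, 4.5, 9.4]
grip_width: 0.0121
grip_force: 60.3
```

Emit:
apply_moves([
  [0, 0, 0, 0],
  [0, 0, 0, 0],
  [0, 0, 0, 0],
  [0, 0, 0, 0],
  [0, 0, 0, 0],
  [0, 0, 0.06, 0],
  [0, 0, 0.1, 0],
  [0, 0, 0.1, 0],
  [0, 0, 0.1, 0],
  [0, 0, 0.04, 0],
], hand=0.4)

```text
clock: 17.35
tool_pos: [0.5389, 0.1302, 0.2029]
tcp_rot: [-0.366, 0.931, -0.001, 0.002]
contact_force: [0.2, 0.6, -0.9]
grip_width: 0.0518
grip_force: 0.0
```

Emit:
apply_moves([
  [0.0015, -0.0279, 0, -0.0442],
  [0.0015, -0.0279, 0, -0.0442],
  [0.0015, -0.0279, 0, -0.0442],
  [0.0015, -0.0279, 0, -0.0442],
  [0.0015, -0.0279, 0, -0.0442],
  [0.0015, -0.0279, 0, -0.0442],
  [0.0015, -0.0279, 0, -0.0442],
  [0.0015, -0.0279, 0, -0.0442],
  [0, 0, -0.1, 0],
  [0, 0, -0.1, 0],
])

```text
clock: 18.35
tool_pos: [0.5434, 0.0403, 0.119]
tcp_rot: [0.181, 0.984, 0.0, 0.001]
contact_force: [0.3, 0.7, -1.3]
grip_width: 0.0512
grip_force: 0.0
```

Emit:
apply_moves([
  [0, 0, -0.1, 0],
  [0, 0, -0.07, 0],
  [0, 0, -0.03, 0],
  [0, 0, 0, 0],
  [0, 0, 0, 0],
  [0, 0, 0, 0],
  [0, 0, 0, 0],
  [0, 0, 0, 0],
  [0, 0, 0, 0],
  [0, 0, 0, 0],
])

```text
clock: 19.35
tool_pos: [0.5428, 0.0408, 0.0395]
tcp_rot: [0.18, 0.984, -0.0, 0.0]
contact_force: [-0.4, -0.2, 0.0]
grip_width: 0.0512
grip_force: 0.0
```

Emit:
apply_moves([
  [0, 0, 0, 0],
  [0, 0, 0, 0],
  [0, 0, 0, 0],
  [0, 0, 0, 0],
  [0, 0, 0, 0],
  [0, 0, 0, 0],
  [0, 0, 0, 0],
  [0, 0, 0, 0],
  [0, 0, 0, 0],
  [0, 0, 0, 0],
], hand=1)

```text
clock: 20.35
tool_pos: [0.543, 0.0415, 0.0396]
tcp_rot: [0.18, 0.984, 0.001, 0.0]
contact_force: [1.3, 6.1, 3.5]
grip_width: 0.0123
grip_force: 59.8
```

Emit:
apply_moves([
  [0, 0, 0, -0.0447],
  [0, 0, 0, -0.0447],
  [0, 0, 0, -0.0447],
  [0, 0, 0, -0.0447],
  [0, 0, 0, -0.0447],
  [0, 0, 0, -0.0447],
  [0, 0, 0, -0.0447],
  [0, 0, 0, 0],
  [0, 0, 0, 0],
  [0, 0, 0, 0],
])

```text
clock: 21.35
tool_pos: [0.5438, 0.0423, 0.0396]
tcp_rot: [0.623, 0.782, 0.002, -0.0]
contact_force: [4.8, 10.4, -0.9]
grip_width: 0.0126
grip_force: 59.3
```

Emit:
apply_moves([
  [0, 0, 0, 0],
  [0, 0, 0, 0],
  [0, 0, 0, 0],
  [0, 0, 0, 0],
  [0, 0, 0, 0],
  [0, 0, 0.06, 0],
  [0, 0, 0.1, 0],
  [0, 0, 0.1, 0],
  [0, 0, 0.1, 0],
  [0, 0, 0.1, 0],
], hand=0.4)

```text
clock: 22.35
tool_pos: [0.5423, 0.0408, 0.2251]
tcp_rot: [0.623, 0.782, 0.0, 0.0]
contact_force: [1.0, 0.0, -0.8]
grip_width: 0.0515
grip_force: 0.0
```

Emit:
apply_moves([
  [0, 0.022, 0.014, 0.0445],
  [0, 0.022, 0.014, 0.0445],
  [0, 0.022, 0.014, 0.0445],
  [0, 0.022, 0.014, 0.0445],
  [0, 0.022, 0.014, 0.0445],
  [0, 0.022, 0.014, 0.0445],
  [0, 0.022, 0.014, 0.0445],
  [0, 0.022, 0.014, 0.0445],
  [0, 0.022, 0.014, 0.0445],
  [-0.01, 0.022, 0.014, 0.0445],
])

```text
clock: 23.35
tool_pos: [0.5388, 0.1291, 0.2794]
tcp_rot: [-0.029, 1.0, -0.0, -0.0]
contact_force: [-0.6, -0.2, -0.9]
grip_width: 0.0509
grip_force: 0.0
```

Emit:
apply_moves([
  [0, 0, 0, 0],
  [0, 0, 0, 0],
  [0, 0, 0, 0],
  [0, 0, 0, 0],
  [0, 0, 0, 0],
  [0, 0, 0, 0],
  [0, 0, 0, 0],
  [0, 0, 0, 0],
  [0, 0, 0, 0],
  [0, 0, 0, 0],
])

```text
clock: 24.35
tool_pos: [0.5387, 0.1288, 0.2793]
tcp_rot: [-0.026, 1.0, -0.0, 0.0]
contact_force: [-0.1, -0.5, -0.3]
grip_width: 0.0512
grip_force: 0.0
```

Run:
```python
from dials import *
im,d,W=pts("wrist");cv2.imwrite('pics/w4.png',im);np.save('w4.npy',W);print(status.read_state()['tool_pos'],status.read_state()['tcp_rot'])
dials(im,W,dict(L=(393,163),M=(319,165),R=(247,162)),yaw=.05)
```

```text
[0.53867707 0.12883077 0.2793295 ] [-2.63525903e-02  9.99652710e-01  4.03758885e-08  4.91002850e-06]
L bar [534.7 219.5] [14.9 53.6] 638 19 heading -0.669 dial 0.719 z 0.089
M bar [539.6 130.1] [54.3 14.2] 599 42 heading 0.747 dial -0.697 z 0.089
R bar [543.7  42.5] [14.1 49.8] 556 63 heading -1.337 dial 1.387 z 0.089
```

View pics/w4.png

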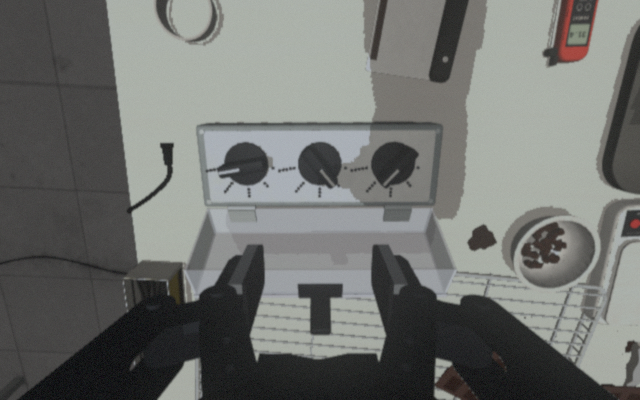

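All three dials are set: pointers at (219,172) right, (337,187) middle, (385,187) left, and the open tongue at (321,310). Next I'll return to the tongue and close the hood.

Emit:
apply_moves([
  [0.0985, 0.007, 0, 0],
  [0.0985, 0.007, 0, 0],
  [0.0985, 0.007, 0, 0],
  [0.0985, 0.007, 0, 0],
  [0, 0, 0, 0],
  [0, 0, -0.1, 0],
  [0, 0, -0.1, 0],
  [0, 0, -0.1, 0],
  [0, 0, -0.1, 0],
  [0, 0, -0.04, 0],
])

```text
clock: 25.4
tool_pos: [0.6929, 0.1398, 0.0997]
tcp_rot: [-0.026, 1.0, -0.0, -0.002]
contact_force: [-0.2, -0.8, -0.1]
grip_width: 0.0512
grip_force: 0.0
```

Emit:
apply_moves([
  [0, 0, 0, 0],
  [0, 0, 0, 0],
  [0, 0, 0, 0],
  [0, 0, 0, 0],
  [0, 0, 0, 0],
  [0, 0, 0, 0],
  [0, 0, 0, 0],
  [0, 0, 0, 0],
  [0, 0, 0, 0],
  [0, 0, 0, 0],
], hand=1)

```text
clock: 26.4
tool_pos: [0.6962, 0.1399, 0.104]
tcp_rot: [-0.026, 1.0, -0.0, 0.001]
contact_force: [3.8, -1.9, 6.5]
grip_width: 0.0212
grip_force: 60.1
```

Gripped again, so I'll run the arc in reverse.

Emit:
apply_moves([
  [-0.025, -0.001, 0.025, 0],
  [-0.028, -0.001, 0.022, 0],
  [-0.03, -0.002, 0.019, 0],
  [-0.032, -0.002, 0.016, 0],
  [-0.033, -0.002, 0.012, 0],
  [-0.035, -0.002, 0.009, 0],
  [-0.035, -0.002, 0.005, 0],
  [-0.036, -0.002, 0.001, 0],
  [-0.036, -0.002, -0.002, 0],
  [-0.035, -0.002, -0.006, 0],
])

```text
clock: 27.4
tool_pos: [0.5658, 0.1326, 0.1443]
tcp_rot: [-0.026, 1.0, -0.0, 0.001]
contact_force: [5.4, -4.0, -2.8]
grip_width: 0.0207
grip_force: 59.0
```

Emit:
apply_moves([
  [-0.034, -0.002, -0.01, 0],
  [-0.033, -0.002, -0.013, 0],
  [-0.032, -0.002, -0.017, 0],
  [-0.03, -0.002, -0.02, 0],
  [-0.027, -0.001, -0.023, 0],
  [-0.025, -0.001, -0.026, 0],
  [-0.022, -0.001, -0.028, 0],
  [-0.019, -0.001, -0.03, 0],
  [-0.016, -0.001, -0.032, 0],
  [-0.012, -0.001, -0.034, 0],
])

```text
clock: 28.4
tool_pos: [0.4645, 0.1269, 0.0506]
tcp_rot: [-0.026, 1.0, -0.0, -0.0]
contact_force: [-1.5, -3.7, 4.8]
grip_width: 0.0211
grip_force: 59.6
```

Emit:
apply_moves([
  [0, 0, 0, 0],
  [0, 0, 0, 0],
  [0, 0, 0, 0],
  [0, 0, 0, 0],
  [0, 0, 0.06, 0],
  [0, 0, 0.065, 0],
  [0.02, 0, 0, 0],
  [0, 0, 0, 0],
  [0, 0, 0, 0],
  [0, 0, 0, 0],
], hand=0.4)

```text
clock: 29.4
tool_pos: [0.4728, 0.1271, 0.0998]
tcp_rot: [-0.026, 1.0, -0.0, -0.001]
contact_force: [0.4, -0.5, -0.4]
grip_width: 0.0513
grip_force: 0.0
```

Emit:
apply_moves([
  [0, 0, 0, 0],
  [0, 0, 0, 0],
  [0, 0, 0, 0],
  [0, 0, 0, 0],
  [0, 0, 0, 0],
  [0, 0, -0.02, 0],
  [0, 0, -0.02, 0],
  [0, 0, -0.015, 0],
  [0, 0, -0.01, 0],
  [0, 0, 0, 0],
], hand=1)

```text
clock: 30.4
tool_pos: [0.473, 0.1271, 0.0739]
tcp_rot: [-0.026, 1.0, -0.0, -0.001]
contact_force: [0.6, 0.0, 0.0]
grip_width: 0.0002
grip_force: 0.0
```

Emit:
apply_moves([
  [0, 0, -0.004, 0],
  [0, 0, -0.004, 0],
  [0, 0, -0.004, 0],
  [0, 0, -0.004, 0],
  [0, 0, 0, 0],
  [0, 0, 0, 0],
  [0, 0, 0, 0],
  [0, 0, 0, 0],
  [0, 0, 0, 0],
  [0, 0, 0, 0],
])

```text
clock: 31.4
tool_pos: [0.4738, 0.1272, 0.0721]
tcp_rot: [-0.026, 1.0, 0.0, 0.002]
contact_force: [-23.9, -3.5, 72.6]
grip_width: -0.0003
grip_force: 36.5
```

Emit:
apply_moves([
  [0, 0, 0.01, 0],
  [0, 0, 0.02, 0],
  [0, 0, 0.06, 0],
  [0, 0, 0.1, 0],
  [0, 0, 0.1, 0],
  [-0.05, 0, 0.1, 0],
  [-0.05, 0, 0.05, 0],
  [0, 0, 0, 0],
  [0, 0, 0, 0],
  [0, 0, 0, 0],
])

```text
clock: 32.4
tool_pos: [0.4336, 0.1271, 0.2432]
tcp_rot: [-0.026, 1.0, -0.0, -0.001]
contact_force: [0.2, -0.3, 0.5]
grip_width: -0.0001
grip_force: 0.0
```

Run:
```python
from dials import *
S0=np.load('side0.npy');im,d,S=pts("side");W0=np.load('scene0.npy');i2,d,W=pts("scene")
for n,A,B,b in(('side',S0,S,(160,220,285,318)),('scene',W0,W,(180,235,300,400))):
    s=np.s_[b[0]:b[1],b[2]:b[3]];
    for Q in(A,B):
        P=Q[s].reshape(-1,3);P=P[(P[:,2]>.09)&(P[:,2]<.12)&(P[:,0]>.5)];print(n,len(P),np.polyfit(P[:,0],P[:,2],1).round(4),P[:,2].mean().round(4))
for Q,n in((W0,'before'),(W,'after')): print(n,[Q[v,u].round(3).tolist() for u,v in((310,214),(318,212),(326,209))])
iw,d,Q=pts("wrist");cv2.imwrite('pics/w5.png',iw);print(status.read_state()['contact_force'])
```

```text
side 1691 [-0.0064  0.1027] 0.0992
side 1682 [-0.0011  0.0996] 0.099
scene 2651 [0.0015 0.0982] 0.099
scene 2652 [0.0047 0.0963] 0.0988
before [[0.452, 0.123, 0.098], [0.471, 0.118, 0.099], [0.492, 0.117, 0.099]]
after [[0.454, 0.125, 0.097], [0.472, 0.119, 0.098], [0.493, 0.118, 0.098]]
[-0.00562024 -0.11244121 -0.11846679]
```

View pics/w5.png

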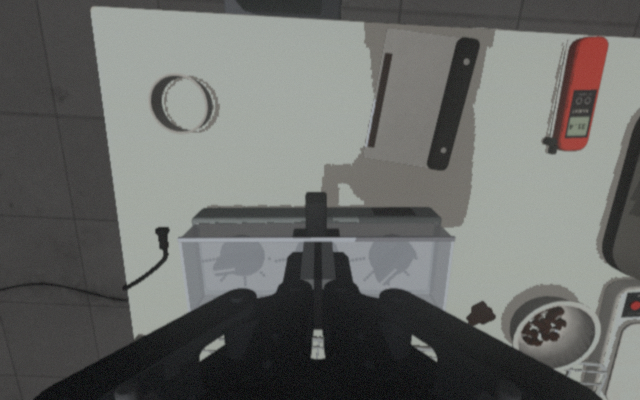

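The hood is level with its shut height from the start, and the bystanders are in place (ring cutter (187,103), scraper (425,100), thermometer (580,95), bowl (555,335)). I'm handing in the job.

```bash
python3 -c "
from bench import workorder
print(workorder.close_job())"
```

```text
the job is handed in; nothing more can be done
None
```

I handed in the job at about 32 s of 72 s, with no pass or fail result returned: the dials measured 0.72 / -0.70 / 1.39 rad (4-2-5), measured before the hood was closed, the hood is pressed shut, and the other things on the bench were not disturbed.

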